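# Refit a pump guard, latch it and start the pump

## Robot

A 7-joint arm with a two-finger parallel gripper is mounted at the origin on the work surface. World frame = base frame: x ahead of the robot, y to its left, z up, the work surface at z = 0. Lengths are in mm, angles in rad, forces in N, time in s.
With the tool pointing down it reaches from about 350 to 775 mm from the base axis. Payload 3.1 kg.
Tool frame: the origin (TCP) lies midway between the tips of the shut fingers; the grasp point (between the pads) lies 19 mm behind it (bot.grasp_offset is the distance from the TCP to the grasp point, in mm); x points along the fingers, y is the direction in which the jaws open and shut, and the axes are right-handed (so a half turn about x gives the same grasp; the last joint's range is limited). The gripper opens to 85 mm and grips with 20 to 120 N. Pads are 22 mm wide; open, the fingers measure 114 mm over their backs; the gripper's body (76 mm by 85 mm) begins 54 mm behind the grasp point. The pads swing forward as they close: fully open they stand 13 mm farther back than shut.
Start: joints at [1.295, 0.311, 0.014, 1.512, -0.004, 1.319, -0.027], TCP at [127.454, -535.045, 231.304] pointing down, gripper open.
Joint ranges: [-2.7, 2.7], [-0.3, 1.91], [-1.27, 1.3], [0.12, 2.57], [-1.44, 4.58], [0.2, 2.03], [-3.05, 3.05]. Speed limits (rad/s): [2.79, 2.79, 3.14, 3.14, 3.14, 3.14, 3.14].

## Interface

Orientations are given as [roll, pitch, yaw] about the fixed x, y, z axes, in that order (R = Rz(yaw) Ry(pitch) Rx(roll)).
In Python, from cell import status, viewer, bot gives the robot as it stands.
- The arm moves only by the tool send_rows, never from a script. Its argument "steps" is a list of rows, each a list of 3 entries, a list of its own where there are three numbers: the shift along the world's x, y, z in cm, then the turn about the world's z in rad, then the closure, from -1 (fully open) to 1 (shut), so that 0 is half open. In form: [[[x, y, z], roll, fingers], ...]. A call has 1 to 8 rows; each row shifts and turns the pose as measured when the row begins; what a row does not reach is not made up. A row lasts 1/10 s, in which the tool goes at most 50 mm and 8.59 degrees, less where a joint would pass 70% of its speed; a pose out of reach is approached as far as the arm can. A call is refused whole if a number of a shift passes 5 or a number of a turn 0.15, either way. A call with a gripper value outside its range is refused whole. The fingers move at their own pace and stop on an object; "newtons" is the grip in N (left out, the last holds). Time passes only in rows, so rows that do not move let the fingers close. It gives the time, the measured TCP pose, the force and the opening at its end, in the units of the state.
- status.get_obs(): the state, without advancing time (a new reading comes with each control period).
- viewer.snapshot(name): name is "scene" or "side" or "wrist"; returns a dict with "color" (400x640x3 uint8, red, green, blue), "mtx" (3x3 intrinsics, pixels), "rvec" (rotation vector, rad) and "tvec" (3), from world to camera coordinates, as OpenCV has them. Camera axes: x right, y down, z forward; pixel columns grow to the right and rows downward; lengths in mm; the calibration is good to about 2 mm. The wrist camera is an equidistant fisheye: a pixel r from the principal point sees the ray r / f radians off the axis. A picture is of the moment at which its call begins. There is no depth.
- bot.finish_job(): hands the job in, once; it reports no verdict.
The state is a dict: "time": time; "joint_positions": joint angles; "joint_velocities": joint speeds; "joint_efforts": joint torques, N m; "position": TCP position; "orientation": TCP orientation; "ft_force": force on the tool from outside, world axes, zero at the start; "moment": the same for the moment, N m; "finger_gap": opening from 0.0 (shut) to 1.0 (fully open).
Only numpy, scipy, OpenCV 4.12 (cv2) and the standard library are available. Lean on these libraries where they do the work, as an engineer would, in place of code of your own. Each camera call takes 0.05 s, during which the arm holds its last target. There are 200 camera calls.

## Task

Put the loose guard plate back on the pump unit: tilt it to hook its yellow tongue under the yellow lip, then lower the blue-striped edge until the plate lies flat inside the raised border, and slide the blue latch all the way in over that edge. Only then start the pump: press the green button fully down and let it come back up. Do not press the red button, and leave the bottle, beaker and mouse where they are.

Things in the scene. Friction and masses are not known exactly. Their poses are not given: they have to be found in the camera images.
- unit: White pump unit fixed to the bench. Origin: on the bench under the middle of its plate seat; x points from the blue latch towards the yellow lip, z up. It spans x -130 to +105, y -75 to +75 mm. Its deck, where the plate rests round an open bay with rollers, is at z = 60. Grey side cheeks stand 6 mm above the deck, inner faces at y = +-60, x -69 to 61.
- unit_lip (a point): Middle of the lower front edge of the yellow lip (unit frame 70, 0, 71 mm). The lip spans unit x 70 to 95, y -58 to 58, z 71 to 76. Below it is a slot 11 mm high, 92 mm wide between posts, with a back wall at unit x = 87.
- unit_ridge (a point): Middle of the top inner edge of the grey ridge across the latch end (unit frame -69, 0, 68 mm). The ridge spans unit x -77 to -69, y -60 to 60, and stands 8 mm above the deck, so the plate cannot slide in level: it goes in tongue first with its striped edge raised about 8 to 12 degrees.
- cover: Loose grey metal guard plate, about 0.25 kg, at first flat on the bench, handle up. Main plate 130 (x) x 110 (y) x 5 mm; origin at the centre of its underside, x towards the tongue, z up. A blue stripe marks the opposite edge. Seated, its axes match the unit's and its origin is at the unit's (0, 0, 60 mm), with play of 4 mm along x and 5 mm along y either way.
- cover_tongue (a point): Middle of the lower edge of the plate's tongue tip (plate frame 83, 0, 0 mm). The yellow tongue is 80 mm wide, 5 thick, plate x 65 to 83.
- cover_heel (a point): Middle of the lower blue-striped edge of the plate (plate frame -65, 0, 0 mm).
- cover_fin (a point): Centre of the top of the handle fin (plate frame -8, 0, 37 mm): a black upright fin 12 mm thick (x), 50 mm long (y), standing from plate z = 5 to 37.
- latch (a joint): Travel of the blue latch on the pump unit along the unit's +x: 0 = drawn back, 0.030 m = fully in, over the plate's heel edge. Friction 2.5 N, stays where left. Its slab, 46 x 30 x 6 mm, lies 9 to 15 mm above the deck, its front at unit x = -80 mm at 0; it passes over the plate only when the heel edge is fully down.
- latch_post (a point): Centre of the top of the latch's upright post, 12 (x) x 26 (y) mm and 24 mm tall above the slab; its top is 99 mm above the bench. At joint value 0 it is at unit x = -118 mm, y = 0. Push it towards the lip.
- console: Grey control box fixed to the bench, 70 x 150 x 50 mm, with the two buttons on its top, 70 mm apart; origin at the centre of its underside, y along its length.
- start_btn_top (a point): Centre of the top of the green start button, 32 mm across, in a black collar of 48 mm; top about 72 mm above the bench when up. Green and red may be either way round.
- start_btn (a joint): Green button travel: 0 up, 0.006 m fully down (5 N); springs back.
- stop_btn_top (a point): Centre of the top of the red stop button, same size as the green one. Not to be pressed.
- stop_btn (a joint): Red button travel: 0 up, 0.006 m fully down.
- bottle: Bystander: bottle with blue cap, 60 mm across, 140 tall; origin at the centre of its base.
- beaker: Bystander: clear beaker, 66 mm across, 85 tall; origin at the centre of its base.
- mouse: Bystander: white computer mouse, 100 x 60 x 30 mm; origin at the centre of its underside.
Things that resemble listed ones, but are neither listed nor needed, are in the scene too. What is shaped like the cover but purple or turquoise is not meant.

How it is judged:
By the outcome, as a careful person would: the job done as asked, in the order asked, and still so for the second after the job is handed in, with the robot touching nothing.
It also fails if it takes over 58 s, if anything falls off the work surface, if the arm or the gripper's body presses on something with over 40 N, if the wrist force passes 120 N, or if a joint passes its speed limit or range.

## Working session

There is one attempt and no reset: what is moved stays moved. The work goes in short steps, Python scripts to look and compute and a tool call to move; the robot and the scene stay as the last step left them, time stands still between calls to the robot, and variables do not carry over. Pictures are saved under pics/ and viewed, about 8 in all and at most 12, crops included, and the job is handed in when it is done.

Besides the shell and the picture viewer there is one more tool, called after "Call:" in YAML: its name, and indented under it one key for each argument. send_rows: Moves the arm, as the interface text tells. Its arguments: {"type":"object","properties":{"steps":{"type":"array"},"newtons":{"type":"number"}},"required":["steps"]}

```bash
mkdir -p pics; ls; cat > h.py <<'E'
import cv2, numpy as np, pickle
from cell import status, viewer, bot
def snap(n,save):
    s=viewer.snapshot(n); pickle.dump(s,open(f'pics/{save}.pkl','wb'))
    cv2.imwrite(f'pics/{save}.png',s['color'][:,:,::-1]); return s
def load(save): return pickle.load(open(f'pics/{save}.pkl','rb'))
def ray(s,uv,fish=False):
    K=np.array(s['mtx']);R=cv2.Rodrigues(np.array(s['rvec'],float))[0];t=np.array(s['tvec'],float).ravel()
    x=(uv[0]-K[0,2])/K[0,0];y=(uv[1]-K[1,2])/K[1,1]
    if fish:
        r=np.hypot(x,y);d=np.array([x/r*np.sin(r),y/r*np.sin(r),np.cos(r)]) if r>0 else np.array([0,0,1.])
    else: d=np.array([x,y,1.])
    return -R.T@t, R.T@d
def onz(s,uv,z,fish=False):
    c,d=ray(s,uv,fish); return c+d*(z-c[2])/d[2]
def proj(s,P,fish=False):
    K=np.array(s['mtx']);R=cv2.Rodrigues(np.array(s['rvec'],float))[0];t=np.array(s['tvec'],float).ravel()
    p=R@np.array(P,float)+t
    if fish:
        r=np.arctan2(np.hypot(p[0],p[1]),p[2]);q=p[:2]/np.hypot(p[0],p[1])*r
    else: q=p[:2]/p[2]
    return q*[K[0,0],K[1,1]]+K[:2,2]
E
python3 - <<'E'
from h import *
a=snap('scene','a');b=snap('side','b');c=snap('wrist','c')
print(status.get_obs())
for s in(a,b,c): print(ray(s,(320,200))[0],np.array(s['mtx'])[0])
E
```

```text
pics
{'time': 0.15, 'joint_positions': array([ 1.29528582,  0.3115801 ,  0.01395999,  1.51272672, -0.0043809 ,
        1.31919353, -0.02719767]), 'joint_velocities': array([-0.0001695 , -0.00288934,  0.00083539, -0.00574364,  0.00139845,
       -0.00100596,  0.00020978]), 'joint_efforts': array([ 5.16216969e-04, -3.80273902e+01,  1.46444435e-01, -2.30849594e+01,
        1.23718192e-02,  9.77998803e-03,  1.43199765e-05]), 'position': array([ 127.32154025, -534.47391237,  230.43426321]), 'orientation': array([-1.52304677,  1.56891904,  1.85247216]), 'ft_force': array([0.42354509, 1.01358652, 0.34309041]), 'moment': array([ 0.04483382,  0.02247781, -0.01695456]), 'finger_gap': 0.9990147287158675}
[1337.1385621   569.76347193  829.86336089] [432.13553044   0.         317.51413694]
[-275.04129271  917.68132148 1037.74307419] [460.69655512   0.         321.8605163 ]
[ 191.11252044 -518.92382516  374.51720392] [309.70691629   0.         318.77821215]
```

View pics/a.png

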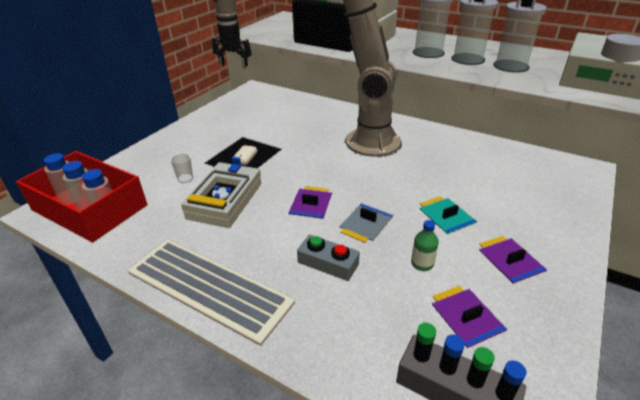

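View pics/b.png

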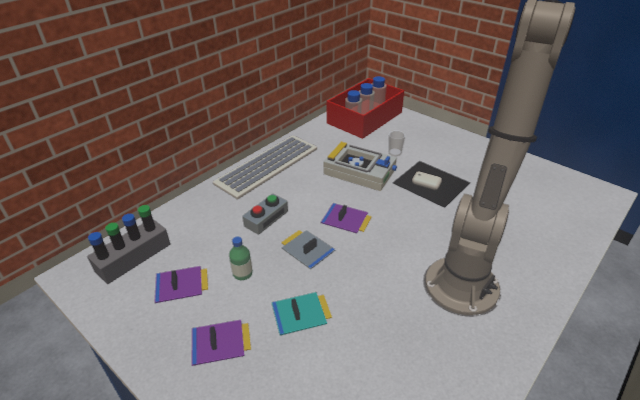

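The scene picture shows the grey plate at (367,222), with its yellow tongue at (353,236) and stripe at (383,210). Lookalikes are purple plates at (310,202), (512,257) and (468,315), and a turquoise one at (447,213). The unit is at (222,193), and the console at (328,255) has green at (316,243) and red at (341,251). I choose the only grey plate and check it in a crop.

```bash
python3 - <<'E'
from h import *
a=load('a')['color'];b=load('b')['color']
A=cv2.resize(a[140:280,170:410],None,fx=3.3,fy=3.3,interpolation=cv2.INTER_CUBIC)
cv2.imwrite('pics/a_crop.png',A[:,:,::-1])
B=cv2.resize(b[130:280,235:405],None,fx=4,fy=4,interpolation=cv2.INTER_CUBIC)
cv2.imwrite('pics/b_crop.png',B[:,:,::-1])
E
```

```text
(no output)
```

View pics/a_crop.png

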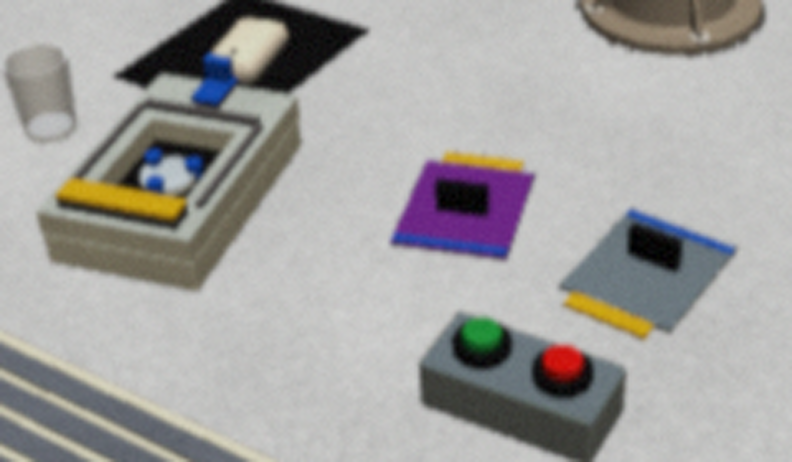

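View pics/b_crop.png

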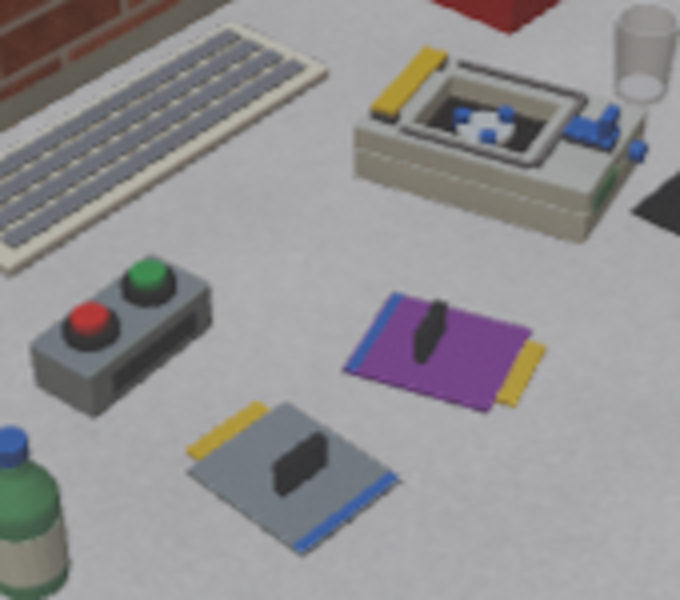

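```bash
python3 - <<'E'
from h import *
a=load('a');b=load('b')
A=lambda p,z:onz(a,(170+p[0]/3.3,140+p[1]/3.3),z)[:2].round(1)
B=lambda p,z:onz(b,(235+p[0]/4,130+p[1]/4),z)[:2].round(1)
def fit(model,pts,name):
    M=np.array(model,float);P=np.array(pts);mc,pc=M.mean(0),P.mean(0)
    H=(M-mc).T@(P-pc);th=np.arctan2(H[0,1]-H[1,0],H[0,0]+H[1,1])
    R=np.array([[np.cos(th),-np.sin(th)],[np.sin(th),np.cos(th)]]);t=pc-R@mc
    print(name,t.round(1),th.round(3),'res',(P-(M@R.T+t)).round(1).tolist())
for n,F,q in(('A',A,[(628,210),(736,248),(560,287),(668,330)]),('B',B,[(303,553),(398,480),(188,470),(287,403)])):
    P=[F(p,5) for p in q];print(P)
    # A order: heel-left-in-image
    for s in(1,-1): fit([(-65,-55*s),(-65,55*s),(65,-55*s),(65,55*s)],P,'plate'+n)
for n,F,q in(('A',A,[(40,213),(190,240),(298,97),(165,75)]),('B',B,[(355,125),(583,197),(645,110)])):
    P=[F(p,60) for p in q];print(P)
    m=[(105,-75),(105,75),(-130,75),(-130,-75)] if n=='A' else [(105,75),(-130,75),(-130,-75)]
    fit(m,P,'unit'+n)
print('green',A((483,332),72),B((150,272),72),'red',A((563,360),72),B((91,320),72))
print('latchpost',A((217,58),99),B((609,110),99))
print('fin',A((657,235),37),B((302,447),37))
print('mouse',A((252,45),20),'beaker',A((50,125),0),B((640,90),0),'bottle',onz(a,(424,266),0))
E
```

```text
[array([372.8, 131.4]), array([375. , 240.9]), array([500.4, 128.2]), array([503.9, 233.6])]
plateA [438.  183.5] -0.035 res [[1.7, 0.6], [0.0, 0.1], [-0.7, 1.9], [-1.0, -2.6]]
plateA [438.  183.5] -0.076 res [[-4.6, -111.9], [6.0, 107.3], [-6.6, -105.2], [5.2, 109.8]]
[array([369.3, 237.5]), array([363.9, 132.8]), array([496.3, 231.5]), array([488.9, 124.3])]
plateB [429.6 181.5] -0.05 res [[7.4, 107.6], [-3.6, -106.9], [4.6, 108.2], [-8.4, -108.9]]
plateB [429.6 181.5] -0.059 res [[1.4, -2.7], [2.4, 2.4], [-1.4, -1.1], [-2.4, 1.5]]
[array([ 695.3, -288.4]), array([ 659. , -147.6]), array([ 434.1, -200.7]), array([ 467.3, -342.6])]
unitA [ 576.1 -241.9] 0.235 res [[-0.4, 2.0], [-1.7, -3.1], [1.9, -1.4], [0.2, 2.5]]
[array([ 654.5, -153.4]), array([ 428.2, -199.2]), array([ 462.9, -348.5])]
unitB [ 571. -247.] 0.217 res [[-2.9, -2.3], [0.3, 2.6], [2.6, -0.3]]
green [644.5 137.3] [633.  132.5] red [641.1 206. ] [625.3 206.3]
latchpost [ 463.  -272.4] [ 458.2 -277. ]
fin [429.7 186.4] [423.  177.9]
mouse [ 328.8 -347. ] beaker [ 531.8 -454.2] [ 532.2 -452.9] bottle [522.79640405 390.28860865   0.        ]
```

```bash
cat >> h.py <<'E'
from scipy.spatial.transform import Rotation as Ro
def st():
    o=status.get_obs();R=Ro.from_euler('xyz',o['orientation']).as_matrix()
    y=R[:,1]; print('t',round(o['time'],2),'pos',o['position'].round(1),'jaw yaw(from +y)',round(np.arctan2(-y[0],y[1]),3),'toolx',R[:,0].round(3),'F',o['ft_force'].round(1),'M',o['moment'].round(2),'gap',round(o['finger_gap'],3),'q',o['joint_positions'].round(2)); return o
E
python3 -c "
from h import *
st()"
```

```text
t 0.15 pos [ 127.3 -534.5  230.4] jaw yaw(from +y) -2.908 toolx [-0.001  0.002 -1.   ] F [0.4 1.  0.3] M [ 0.04  0.02 -0.02] gap 0.999 q [ 1.3   0.31  0.01  1.51 -0.    1.32 -0.03]
```

Call:
send_rows:
  steps:
    - [[5,4,0],0,-1]
    - [[5,5,0],0,-1]
    - [[5,5,0],0,-1]
    - [[5,5,0],0,-1]
    - [[4,5,0],0,-1]
    - [[3,5,0],0,-1]
    - [[2,5,0],0,-1]
    - [[0,5,0],0,-1]

```text
time: 0.95
position: [350.2, -215.1, 228.3]
orientation: [-0.328, 1.567, 3.03]
ft_force: [0.5, 0.7, 0.6]
finger_gap: 1.001
```

Call:
send_rows:
  steps:
    - [[1,5,0],-0.1,-1]
    - [[1,5,0],-0.1,-1]
    - [[1,5,0],-0.08,-1]
    - [[1,5,0],0,-1]
    - [[1,5,0],0,-1]
    - [[1,5,0],0,-1]
    - [[1,5,0],0,-1]
    - [[0.5,4,0],0,-1]

```text
time: 1.75
position: [419.3, 170.3, 228.2]
orientation: [1.285, 1.569, -1.935]
ft_force: [1.8, -1.3, -0.1]
finger_gap: 1.006
```

```bash
python3 -c "
from h import *
snap('wrist','d');st()"
```

```text
t 1.8 pos [418.4 179.2 228.6] jaw yaw(from +y) 3.074 toolx [ 0.     0.007 -1.   ] F [0.3 6.4 2.2] M [ 0.53 -0.16  0.02] gap 1.002 q [ 0.22  0.18 -0.75  1.74  0.12  1.27 -2.19]
```

View pics/d.png

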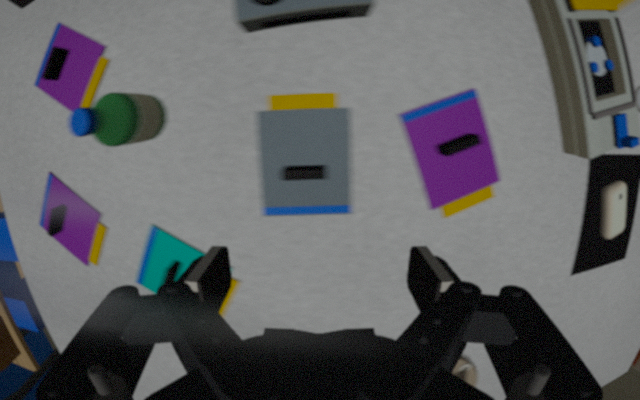

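The wrist view shows the grey plate centred at (306,160). Its fin top is near (304,173), the stripe at (307,210), and the jaws straddle it in y.

```bash
python3 - <<'E'
from h import *
d=load('d')
for p,z in(((304,173),37),((304,166),37),((283,166),37),((325,166),37),((260,110),5),((349,108),5),((351,213),5),((264,214),5)): print(p,onz(d,p,z,True).round(1))
E
```

```text
(304, 173) [426.9 185.9  37. ]
(304, 166) [434.7 185.2  37. ]
(283, 166) [436.6 208.2  37. ]
(325, 166) [432.8 162.3  37. ]
(260, 110) [501.8 233.4   5. ]
(349, 108) [495.1 128.7   5. ]
(351, 213) [366.6 133.9   5. ]
(264, 214) [373.6 242.7   5. ]
```

Call:
send_rows:
  steps:
    - [[0.8,0.6,-2],0.01,-1]
    - [[0,0,-4],0,-1]
    - [[0,0,-4],0,-1]
    - [[0,0,-4],0,-1]
    - [[0,0,-3],0,-1]
    - [[0,0,-1],0,-1]
    - [[0,0,0],0,-1]
    - [[0,0,0],0,-1]

```text
time: 2.6
position: [426.3, 189.3, 44.3]
orientation: [-1.871, 1.559, 1.223]
ft_force: [-0.2, 0.8, 1.9]
finger_gap: 0.997
```

```bash
python3 -c "
from h import *
st()"
```

```text
t 2.6 pos [426.3 189.3  44.3] jaw yaw(from +y) 3.094 toolx [ 0.004  0.011 -1.   ] F [-0.2  0.8  1.9] M [-0.02  0.06 -0.01] gap 0.997 q [ 0.09  0.43 -0.67  1.96  0.34  0.86 -2.38]
```

Call:
send_rows:
  steps:
    - [[0,-0.4,-1.5],-0.01,-1]
    - [[0,0,-1.2],0,-1]
    - [[0,0,-0.7],0,-1]
    - [[0,0,-0.2],0,-1]
    - [[0,0,0],0,-1]

```text
time: 3.1
position: [432.7, 187.9, 13.2]
orientation: [-2.374, 1.547, 0.709]
ft_force: [-0.3, 0.6, -1.4]
finger_gap: 1.003
```

Call:
send_rows:
  steps:
    - [[-0.5,-0.2,-0.5],0,-1]
    - [[0,0,0],0,-1]

```text
time: 3.3
position: [427.8, 186.3, 8.6]
orientation: [-2.392, 1.546, 0.692]
ft_force: [-0.5, -0.2, -0.8]
finger_gap: 0.999
```

```bash
python3 -c "
from h import *
st()"
```

```text
t 3.3 pos [427.8 186.3   8.6] jaw yaw(from +y) 3.083 toolx [ 0.019  0.016 -1.   ] F [-0.5 -0.2 -0.8] M [-0.03  0.05 -0.01] gap 0.999 q [ 0.06  0.47 -0.63  2.01  0.4   0.76 -2.43]
```

Call:
send_rows:
  steps:
    - [[0,0,0],0,0.2]
    - [[0,0,0],0,1]
    - [[0,0,0],0,1]
    - [[0,0,0],0,1]
    - [[0,0,0],0,1]
  newtons: 25

```text
time: 3.8
position: [427.9, 185.4, 9.2]
orientation: [-2.456, 1.547, 0.627]
ft_force: [-0.4, 0.0, 0.0]
finger_gap: 0.585
```

Call:
send_rows:
  steps:
    - [[0,0,2],0,1]
    - [[0,0,3],0,1]
    - [[0,0,3],0,1]
    - [[0,0,3],0,1]
    - [[0,0,0],0,1]

```text
time: 4.3
position: [423.2, 184.9, 118.9]
orientation: [-2.115, 1.554, 0.97]
ft_force: [0.9, -0.2, -2.4]
finger_gap: 0.576
```

```bash
python3 -c "
from h import *
st()
b=snap('side','e')
cv2.imwrite('pics/e_crop.png',cv2.resize(b['color'][150:300,220:420],None,fx=4,fy=4,interpolation=cv2.INTER_CUBIC)[:,:,::-1])"
```

```text
t 4.3 pos [423.2 184.9 118.9] jaw yaw(from +y) 3.084 toolx [ 0.01   0.014 -1.   ] F [ 0.9 -0.2 -2.4] M [ 0.02  0.   -0.01] gap 0.576 q [ 0.17  0.3  -0.73  1.9   0.23  1.01 -2.29]
```

View pics/e_crop.png

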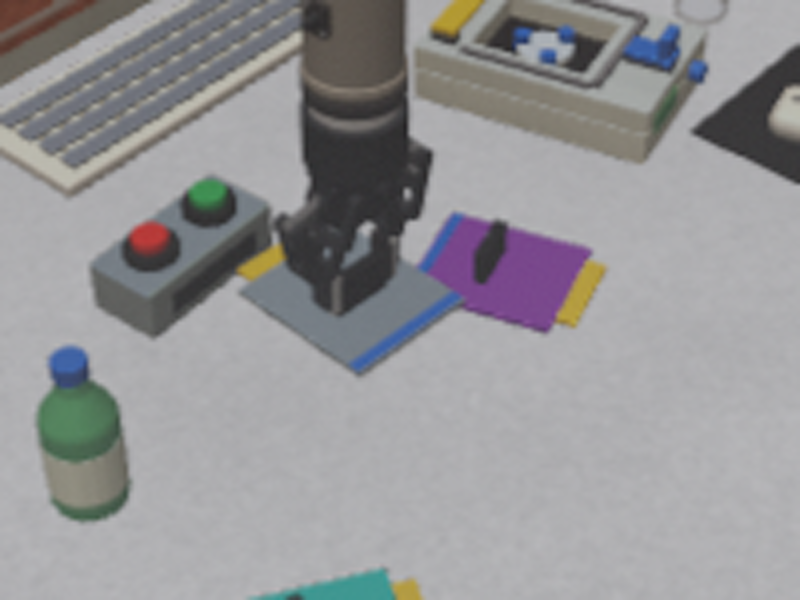

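The plate is lifted level-ish in the jaws (heel corners at crop (360,373) and (463,298)). I estimate its tilt from those corners.

```bash
python3 - <<'E'
from h import *
e=load('e')
yaw=-0.058
def P(tilt,p,piv=np.array([-8,0,29.])):
    Rm=Ro.from_euler('zy',[yaw,tilt],degrees=False).as_matrix() if 0 else (Ro.from_euler('z',yaw)*Ro.from_euler('y',tilt)).as_matrix()
    return np.array([422.5,184.5,109.7+29])+Rm@(np.array(p)-piv)
for t in(0,4,8,12,16,20):
    print(t,[((proj(e,P(np.radians(t),p))-[220,150])*4).round(0).tolist() for p in((-65,55,5),(-65,-55,5),(65,55,5))])
E
```

```text
0 [[355.0, 373.0], [461.0, 297.0], [233.0, 287.0]]
4 [[356.0, 370.0], [463.0, 294.0], [235.0, 294.0]]
8 [[358.0, 366.0], [464.0, 291.0], [238.0, 300.0]]
12 [[358.0, 363.0], [465.0, 287.0], [240.0, 306.0]]
16 [[359.0, 359.0], [466.0, 283.0], [243.0, 312.0]]
20 [[359.0, 355.0], [466.0, 279.0], [246.0, 318.0]]
```

Call:
send_rows:
  steps:
    - [[0.5,-2,3],0.06,1]
    - [[0.5,-5,3],0.06,1]
    - [[0.5,-5,2],0.06,1]
    - [[0.5,-5,0],0.06,1]
    - [[0.5,-5,0],0.05,1]
    - [[0.5,-4,0],0,1]
    - [[0.5,-2,0],0,1]
    - [[0,0,0],0,1]

```text
time: 5.15
position: [444.1, -101.3, 181.4]
orientation: [-0.699, 1.544, 2.693]
ft_force: [0.1, -0.1, -3.4]
finger_gap: 0.579
```

```bash
python3 -c "
from h import *
st()
snap('wrist','f')"
```

```text
t 5.15 pos [ 444.1 -101.3  181.4] jaw yaw(from +y) -2.891 toolx [-0.024  0.012 -1.   ] F [ 0.1 -0.1 -3.4] M [-0.03 -0.02  0.05] gap 0.579 q [ 0.72  0.23 -0.62  1.79  0.13  1.19 -1.26]
```

View pics/f.png

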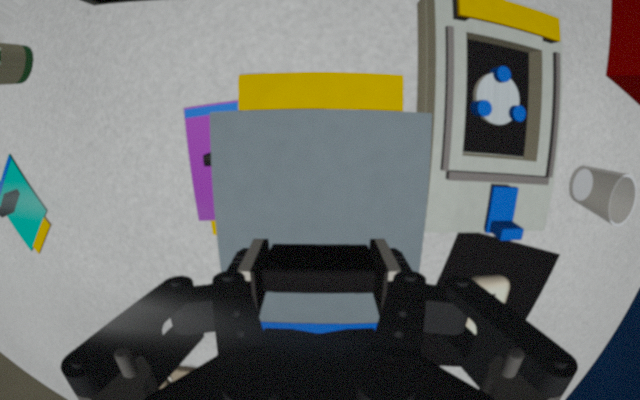

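The wrist view shows the held plate centrally. At right is the unit, with lip front corners at about (457,17) and (558,40), ridge ends (446,172) and (549,178), rear deck corner (428,231) and latch post (507,231).

```bash
python3 - <<'E'
from h import *
f=load('f')
fs=f['color']
for n,p,z in(('lipL',(457,17),76),('lipR',(558,40),76),('ridL',(446,174),68),('ridR',(549,179),68),('rearL',(428,231),60),('post',(507,226),99),('latchtip',(503,186),75)):
    print(n,onz(f,p,z,True).round(1))
lL,lR,rL,rR=[onz(f,p,z,True)[:2] for p,z in(((457,17),76),((558,40),76),((446,174),68),((549,179),68))]
for a,b in((lL,lR),(rL,rR)): d=a-b;print('y-axis yaw',np.arctan2(-d[0],d[1]),np.hypot(*d))
d=(lL+lR-rL-rR)/2;print('x yaw',np.arctan2(d[1],d[0]),np.hypot(*d),(lL+lR+rL+rR)/4)
B=fs.astype(int);hsv=cv2.cvtColor(fs,cv2.COLOR_RGB2HSV)
m=cv2.inRange(hsv,(20,120,100),(32,255,255));n,l,s,c=cv2.connectedComponentsWithStats(m)
for i in range(1,n):
    if s[i,4]>100: print('yellow',s[i],c[i],cv2.boxPoints(cv2.minAreaRect(np.argwhere(l==i)[:,::-1].astype(np.float32))).round(0).tolist())
E
python3 - <<'E'
import sys;sys.path.insert(0,'.')
from h import *
f=load('pics/../f') if 0 else __import__('pickle').load(open('pics/f.pkl','rb'))
A=f['color'][0:250,400:600]
cv2.imwrite('pics/f_crop.png',cv2.resize(A,None,fx=2.4,fy=2.4,interpolation=cv2.INTER_CUBIC)[:,:,::-1])
E
```

```text
lipL [ 625.4 -172.9   76. ]
lipR [ 656.3 -285.    76. ]
ridL [ 489.7 -203.6   68. ]
ridR [ 519.5 -323.4   68. ]
rearL [ 432.2 -209.3   60. ]
post [ 465.7 -265.5   99. ]
latchtip [ 496.4 -262.3   75. ]
y-axis yaw 0.2688137352021914 116.20869461243409
y-axis yaw 0.2439631602026142 123.4819310444092
x yaw 0.24848499232041615 140.5552036573256 [ 572.7355449  -246.24100775]
yellow [ 458    0  102   41 2252] [511.17806394  16.23579041] [[454.0, 14.0], [461.0, -11.0], [565.0, 16.0], [559.0, 41.0]]
yellow [ 239   73  164   38 5886] [320.63081889  91.0701665 ] [[239.0, 109.0], [239.0, 72.0], [402.0, 73.0], [402.0, 110.0]]
yellow [ 33 218  17  35 263] [ 41.30798479 234.62737643] [[31.0, 249.0], [44.0, 217.0], [52.0, 221.0], [39.0, 252.0]]
```

View pics/f_crop.png

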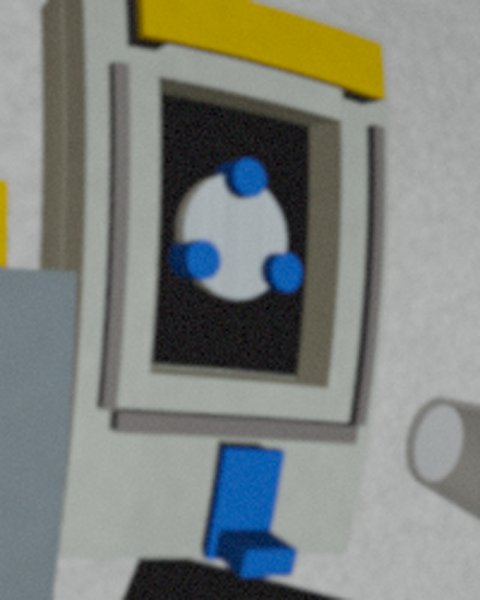

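Call:
send_rows:
  steps:
    - [[4,-1.8,0],-0.015,1]
    - [[5,-2.2,-0.5],0,1]
    - [[5,-2.2,-0.5],0,1]
    - [[5,-2.2,-0.5],0,1]
    - [[4,-1.8,-1],0,1]
    - [[2,-0.8,-1],0,1]
    - [[0,0,0],0,1]

```text
time: 5.9
position: [684.1, -191.6, 128.2]
orientation: [-0.665, 1.51, 2.733]
ft_force: [-0.2, 0.8, -4.0]
finger_gap: 0.578
```

```bash
python3 -c "
from h import *
st()"
```

```text
t 5.9 pos [ 684.1 -191.6  128.2] jaw yaw(from +y) -2.887 toolx [-0.055  0.024 -0.998] F [-0.2  0.8 -4. ] M [-0.04 -0.06  0.04] gap 0.578 q [ 0.5   0.81 -0.52  1.04  0.35  1.43 -1.26]
```

Call:
send_rows:
  steps:
    - [[0.8,-1.2,-1],-0.02,1]
    - [[0.8,-1.2,-1.2],0,1]
    - [[0,0,-0.8],0,1]
    - [[0,0,-0.5],0,1]
    - [[0,0,0],0,1]

```text
time: 6.4
position: [697.5, -201.3, 85.3]
orientation: [-0.748, 1.493, 2.644]
ft_force: [-0.8, 0.3, -2.9]
finger_gap: 0.581
```

```bash
python3 -c "
from h import *
st()"
```

```text
t 6.4 pos [ 697.5 -201.3   85.3] jaw yaw(from +y) -2.893 toolx [-0.068  0.037 -0.997] F [-0.8  0.3 -2.9] M [-0.11 -0.11  0.01] gap 0.581 q [ 0.49  0.89 -0.5   1.    0.36  1.41 -1.25]
```

Call:
send_rows:
  steps:
    - [[0.2,-1.3,0.2],0,1]
    - [[0,0,-0.3],0,1]
    - [[0,0,-0.3],0,1]

```text
time: 6.7
position: [700.1, -212.6, 84.2]
orientation: [-0.784, 1.495, 2.61]
ft_force: [-0.3, 4.6, 1.9]
finger_gap: 0.582
```

Call:
send_rows:
  steps:
    - [[0,0,-0.3],0,1]
    - [[0,0,-0.2],0,1]

```text
time: 6.9
position: [701.3, -212.6, 82.9]
orientation: [-0.804, 1.499, 2.589]
ft_force: [-2.6, 0.6, 3.6]
finger_gap: 0.577
```

```bash
python3 -c "
from h import *
st()"
```

```text
t 6.9 pos [ 701.3 -212.6   82.9] jaw yaw(from +y) -2.891 toolx [-0.061  0.038 -0.997] F [-2.6  0.6  3.6] M [-0.15  0.64 -0.17] gap 0.577 q [ 0.5   0.9  -0.5   0.98  0.37  1.4  -1.23]
```

Call:
send_rows:
  steps:
    - [[0,0,-0.5],0,1]
    - [[0,0,-0.5],0,1]
    - [[0,0,-0.5],0,1]

```text
time: 7.2
position: [706.0, -210.9, 72.2]
orientation: [-0.92, 1.509, 2.475]
ft_force: [2.4, 1.5, 3.3]
finger_gap: 0.578
```

```bash
python3 -c "
from h import *
st()"
```

```text
t 7.2 pos [ 706.  -210.9   72.2] jaw yaw(from +y) -2.889 toolx [-0.048  0.038 -0.998] F [2.4 1.5 3.3] M [-0.03 -0.21 -0.01] gap 0.578 q [ 0.5   0.91 -0.5   1.    0.37  1.37 -1.24]
```

Call:
send_rows:
  steps:
    - [[0,0,2],0,1]
    - [[0,0,3],0,1]
    - [[0,0,1],0,1]
    - [[0,0,0],0,1]

```text
time: 7.6
position: [700.5, -212.4, 122.2]
orientation: [-0.779, 1.495, 2.616]
ft_force: [0.6, -0.4, -2.7]
finger_gap: 0.577
```

```bash
cat >> h.py <<'E'
def plate(s,verbose=True):
    """held plate pose from wrist image: tongue corners + stripe"""
    hsv=cv2.cvtColor(s['color'],cv2.COLOR_RGB2HSV)
    def blob(lo,hi,cond):
        n,l,st_,c=cv2.connectedComponentsWithStats(cv2.inRange(hsv,lo,hi))
        i=max((i for i in range(1,n) if cond(c[i])),key=lambda i:st_[i,4]); return np.argwhere(l==i)[:,::-1].astype(np.float32)
    y=blob((20,110,80),(33,255,255),lambda c:200<c[0]<440 and c[1]<240)
    q=cv2.approxPolyDP(cv2.convexHull(y),6,True).reshape(-1,2)
    q4=np.array([y[np.argmin(f(y))] for f in(lambda p:p[:,0]+p[:,1],lambda p:-p[:,0]+p[:,1],lambda p:p[:,0]-p[:,1],lambda p:-p[:,0]-p[:,1])])
    b=blob((105,120,60),(125,255,255),lambda c:250<c[0]<390 and c[1]>280)
    hb=b[np.abs(b[:,0]-318)<30]; hrow=np.array([[318,hb[:,1].max()]])
    pts=np.vstack([q4,hrow]); K=np.array(s['mtx'])
    n=(pts-K[:2,2])/[K[0,0],K[1,1]];r=np.linalg.norm(n,axis=1,keepdims=True);n=n/r*np.tan(r)
    obj=np.array([(83,40,5),(83,-40,5),(65,40,5),(65,-40,5),(-65,(0),5)],float)
    ok,rv,tv=cv2.solvePnP(obj,n.reshape(-1,1,2),np.eye(3),None,flags=cv2.SOLVEPNP_SQPNP)
    R=cv2.Rodrigues(np.array(s['rvec'],float))[0];t=np.array(s['tvec'],float).reshape(3,1)
    Rw=R.T@cv2.Rodrigues(rv)[0];tw=(R.T@(tv-t)).ravel()
    print(pts.tolist(),'\norigin',tw.round(1),'yaw',np.arctan2(Rw[1,0],Rw[0,0]).round(3),'nose-down deg',np.degrees(-np.arcsin(Rw[2,0])).round(1),'roll deg',np.degrees(np.arcsin(Rw[2,1])).round(1))
    for nme,p in(('tip',(83,0,0)),('heel',(-65,0,0)),('fin',(-8,0,37))): print(nme,(Rw@np.array(p)+tw).round(1))
    return Rw,tw
E
python3 -c "
from h import *
plate(load('f'))
st();plate(snap('wrist','g'))"
```

```text
[[240.0, 75.0], [402.0, 76.0], [239.0, 109.0], [402.0, 109.0], [318.0, 334.0]] 
origin [449.5 -99.5 169.8] yaw 0.244 nose-down deg 2.2 roll deg -1.0
tip [530.  -79.5 166.6]
heel [ 386.5 -115.2  172.3]
fin [ 443.  -100.5  207.1]
t 7.6 pos [ 700.5 -212.4  122.2] jaw yaw(from +y) -2.89 toolx [-0.065  0.038 -0.997] F [ 0.6 -0.4 -2.7] M [-0.07 -0.14 -0.03] gap 0.577 q [ 0.5   0.88 -0.51  0.93  0.36  1.48 -1.22]Traceback (most recent call last):
  File "<string>", line 4, in <module>
    st();plate(snap('wrist','g'))
         ~~~~~^^^^^^^^^^^^^^^^^^^
  File "h.py", line 36, in plate
    b=blob((105,120,60),(125,255,255),lambda c:250<c[0]<390 and c[1]>280)
  File "h.py", line 32, in blob
    i=max((i for i in range(1,n) if cond(c[i])),key=lambda i:st_[i,4]); return np.argwhere(l==i)[:,::-1].astype(np.float32)
ValueError: max() iterable argument is empty
```

View pics/g.png

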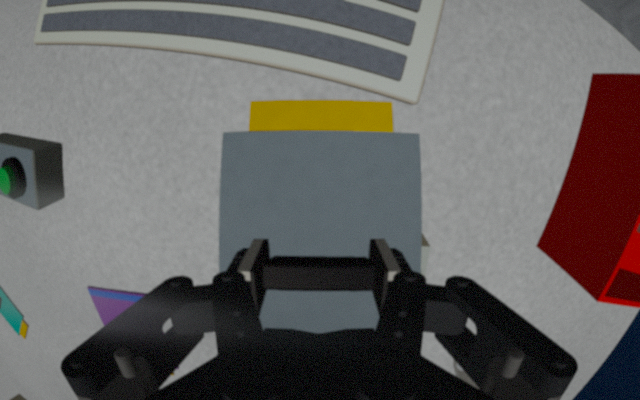

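The wrist view shows the tongue tip edge at row 100 (columns 250–392), down from row 75 before. The plate is therefore tilted nose-down, with the heel hidden behind the fingers. I compute the tilt with the pivot fixed.

```bash
cat >> h.py <<'E'
def camR(s): return cv2.Rodrigues(np.array(s['rvec'],float))[0],np.array(s['tvec'],float).ravel()
def tilt(s,verbose=True):
    """tilt about the pads, from tongue corners, relative to picture f"""
    import io,contextlib
    from scipy.optimize import least_squares
    f=load('f')
    with contextlib.redirect_stdout(io.StringIO()): Rw,tw=plate(f)
    Rc,tc=camR(f); Rp=Rc@Rw; piv=Rp@np.array([-8,0,29.])+Rc@tw+tc
    hsv=cv2.cvtColor(s['color'],cv2.COLOR_RGB2HSV)
    n,l,st_,c=cv2.connectedComponentsWithStats(cv2.inRange(hsv,(20,110,80),(33,255,255)))
    i=max((i for i in range(1,n) if 250<c[i][0]<390 and c[i][1]<240),key=lambda i:st_[i,4]);y=np.argwhere(l==i)[:,::-1].astype(float)
    pts=np.array([y[np.argmin(g(y))] for g in(lambda p:p[:,0]+p[:,1],lambda p:-p[:,0]+p[:,1],lambda p:p[:,0]-p[:,1],lambda p:-p[:,0]-p[:,1])])
    obj=np.array([(83,40,5),(83,-40,5),(65,40,5),(65,-40,5)],float)
    cam=dict(mtx=s['mtx'],rvec=np.zeros(3),tvec=np.zeros(3))
    pose=lambda v:(Rp@Ro.from_euler('y',v[0]).as_matrix(), piv+Rp@np.array([v[1],0,v[2]]))
    def res(v):
        R,p=pose(v); return np.concatenate([np.r_[[proj(cam,R@(o-[-8,0,29.])+p,True)-q for o,q in zip(obj,pts)]].ravel(),np.array(v[1:])*0.7])
    r=least_squares(res,[0.1,0,0]); R,p=pose(r.x); Rc,tc=camR(s)
    W=Rc.T@R; O=Rc.T@(p-tc)-W@np.array([-8,0,29.])
    print('pix',pts.tolist(),'v',r.x.round(3),'cost',r.cost.round(1),'yaw',np.arctan2(W[1,0],W[0,0]).round(3),'nose-down deg',np.degrees(-np.arcsin(W[2,0])).round(1),'roll',np.degrees(np.arcsin(W[2,1])).round(1))
    for nme,q in(('tip',(83,0,0)),('heel',(-65,0,0)),('fin',(-8,0,37))): print(nme,(W@np.array(q)+O).round(1))
E
python3 -c "
from h import *
tilt(load('g'));tilt(load('f'))"
```

```text
pix [[251.0, 102.0], [390.0, 102.0], [249.0, 130.0], [392.0, 131.0]] v [ 0.311 -0.227  0.507] cost 3.4 yaw 0.255 nose-down deg 21.9 roll 1.1
tip [ 770.7 -193.2   79.5]
heel [ 637.8 -227.7  134.8]
fin [ 702.5 -211.6  147.8]
pix [[240.0, 75.0], [402.0, 76.0], [239.0, 109.0], [402.0, 109.0]] v [0.003 0.068 0.292] cost 2.7 yaw 0.244 nose-down deg 2.4 roll -1.0
tip [530.  -79.5 166.6]
heel [ 386.5 -115.2  172.8]
fin [ 443.1 -100.5  207.4]
```

Call:
send_rows:
  steps:
    - [[0,0,2.5],-0.02,1]
    - [[-4,-1,0.5],-0.01,1]
    - [[-5,-1.4,0],0,1]
    - [[-4,-1.2,0],0,1]
    - [[-1.2,-0.3,0],0,1]
    - [[0,0,0],0,1]

```text
time: 8.25
position: [546.4, -251.8, 134.7]
orientation: [-0.709, 1.472, 2.653]
ft_force: [0.5, -0.1, -2.8]
finger_gap: 0.583
```

```bash
python3 -c "
from h import *
st();tilt(snap('wrist','i'))"
```

```text
t 8.25 pos [ 546.4 -251.8  134.7] jaw yaw(from +y) -2.923 toolx [-0.087  0.046 -0.995] F [ 0.5 -0.1 -2.8] M [-0.08 -0.15  0.02] gap 0.583 q [ 0.75  0.62 -0.55  1.38  0.29  1.33 -1.16]
pix [[237.0, 30.0], [417.0, 26.0], [237.0, 66.0], [418.0, 63.0]] v [-0.213 15.985 -0.703] cost 177.6 yaw 0.211 nose-down deg -6.9 roll 1.7
tip [ 653.1 -227.7  132.2]
heel [ 509.4 -258.5  114.6]
fin [ 560.7 -248.6  158.1]
```

```bash
cat >> h.py <<'E'
U=np.array([573,-245.]);UY=0.235
def unit(P):
    d=np.array(P[:2])-U;c,s=np.cos(UY),np.sin(UY);return np.array([c*d[0]+s*d[1],-s*d[0]+c*d[1],P[2]])
def pred(s,v):
    """plate pose from camera extrinsics and tool-relative tilt v (v=0 as in picture f)"""
    import io,contextlib
    f=load('f')
    with contextlib.redirect_stdout(io.StringIO()): Rw,tw=plate(f)
    Rc,tc=camR(f);Rp=Rc@Rw;piv=Rp@np.array([-8,0,29.])+Rc@tw+tc
    R=Rp@Ro.from_euler('y',v).as_matrix();Rc,tc=camR(s);W=Rc.T@R;O=Rc.T@(piv-tc)-W@np.array([-8,0,29.])
    print('nose-down',np.degrees(-np.arcsin(W[2,0])).round(1),'yaw',np.arctan2(W[1,0],W[0,0]).round(3),'roll',np.degrees(np.arcsin(W[2,1])).round(1))
    for nme,q in(('tip',(83,0,0)),('tipL',(83,40,0)),('tipR',(83,-40,0)),('heel',(-65,0,0)),('fin',(-8,0,37))):
        p=W@np.array(q)+O;print(nme,'world',p.round(1),'unit',unit(p).round(1),'pix',proj(s,p,True).round(0))
E
python3 - <<'E'
from h import *
i=load('i');pred(i,0.311)
# unit features seen
hsv=cv2.cvtColor(i['color'],cv2.COLOR_RGB2HSV)
m=cv2.inRange(hsv,(20,110,80),(33,255,255))
n,l,s,c=cv2.connectedComponentsWithStats(m)
print([(s[k].tolist(),c[k].round(0)) for k in range(1,n) if s[k,4]>80])
print('pred lip front-top L/R',[proj(i,[*(U+[70*np.cos(UY)-y*np.sin(UY),70*np.sin(UY)+y*np.cos(UY)]),76],True).round(0) for y in(58,-58)],'back',[proj(i,[*(U+[95*np.cos(UY)-y*np.sin(UY),95*np.sin(UY)+y*np.cos(UY)]),76],True).round(0) for y in(58,-58)])
E
```

```text
nose-down 23.2 yaw 0.227 roll 1.7
tip world [ 616.3 -234.5   89.9] unit [44.5  0.2 89.9] pix [322. 103.]
tipL world [ 607.7 -195.4   91.1] unit [45.3 40.2 91.1] pix [254. 104.]
tipR world [ 624.8 -273.5   88.7] unit [ 43.7 -39.8  88.7] pix [390. 105.]
heel world [ 483.7 -265.1  148.1] unit [-91.5   1.2 148.1] pix [317. 356.]
fin world [ 549.2 -251.2  159.7] unit [-24.6  -0.5 159.7] pix [316. 273.]
[([236, 23, 183, 44, 6980], array([328.,  44.])), ([248, 97, 146, 34, 4570], array([321., 113.])), ([3, 253, 7, 24, 98], array([  6., 264.])), ([105, 269, 48, 14, 490], array([129., 275.]))]
pred lip front-top L/R [array([233.,  68.]), array([415.,  65.])] back [array([232.,  31.]), array([414.,  27.])]
```

View pics/i.png

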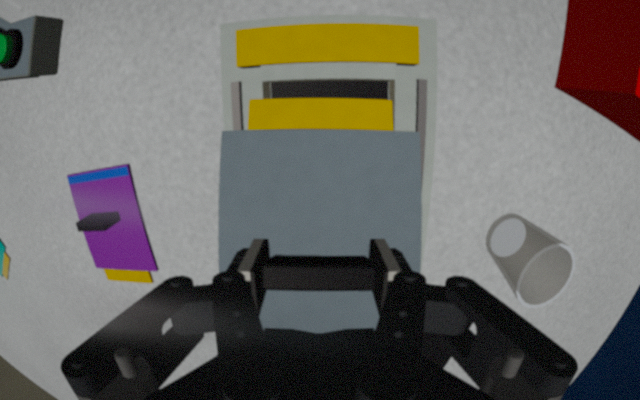

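The picture shows the tongue (321,113) lined up behind the lip (328,44), with the bay and cheeks visible. The lip lies about 3–4 px to the right of prediction, so the unit is about 2 mm further in −y. I correct for that.

Call:
send_rows:
  steps:
    - [[1.7,0.2,0],0,1]
    - [[0,0,-1.2],0,1]
    - [[0,0,-1],0,1]
    - [[0,0,0],0,1]

```text
time: 8.7
position: [565.9, -246.9, 106.8]
orientation: [-0.737, 1.468, 2.63]
ft_force: [0.4, 0.1, -3.4]
finger_gap: 0.577
```

```bash
sed -i 's/^U=.*;UY=0.235/U=np.array([572.5,-247.]);UY=0.235/' h.py; python3 -c "
from h import *
st();pred(snap('wrist','j'),.311)"
```

```text
t 8.7 pos [ 565.9 -246.9  106.8] jaw yaw(from +y) -2.92 toolx [-0.089  0.05  -0.995] F [ 0.4  0.1 -3.4] M [-0.06 -0.11  0.04] gap 0.577 q [ 0.71  0.67 -0.54  1.36  0.31  1.3  -1.18]
nose-down 23.2 yaw 0.233 roll 1.9
tip world [ 635.6 -229.2   62. ] unit [65.5  2.6 62. ] pix [322. 103.]
tipL world [ 627.  -190.1   63.3] unit [66.2 42.6 63.3] pix [254. 104.]
tipR world [ 644.3 -268.2   60.6] unit [ 64.9 -37.3  60.6] pix [390. 105.]
heel world [ 503.3 -260.5  120.3] unit [-70.5   2.9 120.3] pix [317. 356.]
fin world [ 568.7 -246.4  131.8] unit [ -3.5   1.4 131.8] pix [316. 273.]
```

Call:
send_rows:
  steps:
    - [[-0.4,-0.35,0],0,1]
    - [[0,0,-0.3],0,1]
    - [[0,0,-0.5],0,1]
    - [[0,0,-0.5],0,1]

```text
time: 9.15
position: [559.4, -251.3, 95.2]
orientation: [-0.705, 1.466, 2.661]
ft_force: [-10.3, 0.7, 9.5]
finger_gap: 0.583
```

```bash
python3 -c "
from h import *
st()"
```

```text
t 9.15 pos [ 559.4 -251.3   95.2] jaw yaw(from +y) -2.92 toolx [-0.093  0.049 -0.994] F [-10.3   0.7   9.5] M [0.13 1.63 0.36] gap 0.583 q [ 0.72  0.68 -0.53  1.38  0.32  1.28 -1.18]
```

```bash
python3 - <<'E'
from h import *
s=snap('wrist','k')
hsv=cv2.cvtColor(s['color'],cv2.COLOR_RGB2HSV)
m=cv2.inRange(hsv,(20,110,80),(33,255,255))
n,l,t,c=cv2.connectedComponentsWithStats(m)
print([(t[k].tolist(),c[k].round(0)) for k in range(1,n) if t[k,4]>80])
print('col rows', [int(np.flatnonzero(m[:200,x]).min()) for x in(280,320,360)],[ ''.join('1' if v else '0' for v in m[20:150:3,x]) for x in(280,320,360)])
for v in(.311,.25,.2,.15,.1): print(v); pred(s,v)
E
```

```text
[([208, 29, 226, 55, 10758], array([322.,  55.])), ([246, 97, 148, 33, 4539], array([320., 112.])), ([90, 291, 46, 16, 415], array([113., 299.]))]
col rows [31, 29, 29] ['00001111111111111111000000111111111100000000', '00011111111111111111000000111111111100000000', '00011111111111111111000000111111111110000000']
0.311
nose-down 23.5 yaw 0.233 roll 1.9
tip world [ 628.9 -233.7   50.1] unit [58.  -0.2 50.1] pix [322. 103.]
tipL world [ 620.3 -194.7   51.4] unit [58.6 39.8 51.4] pix [254. 104.]
tipR world [ 637.6 -272.7   48.8] unit [ 57.3 -40.2  48.8] pix [390. 105.]
heel world [ 496.8 -265.   109. ] unit [-7.78e+01  1.00e-01  1.09e+02] pix [317. 356.]
fin world [ 562.3 -250.8  120.3] unit [-10.8  -1.4 120.3] pix [316. 273.]
0.25
nose-down 20.0 yaw 0.23 roll 1.9
tip world [ 632.5 -233.    54.6] unit [61.7 -0.4 54.6] pix [321.  97.]
tipL world [ 623.9 -194.    55.9] unit [62.3 39.6 55.9] pix [253.  98.]
tipR world [ 641.2 -272.1   53.3] unit [ 61.  -40.4  53.3] pix [391.  99.]
heel world [ 497.1 -264.8  105.2] unit [-77.4   0.3 105.2] pix [317. 351.]
fin world [ 561.9 -250.9  120.4] uni
[... 553 characters left out ...]
tipL world [ 629.3 -193.1   63.8] unit [67.8 39.2 63.8] pix [249.  88.]
tipR world [ 646.6 -271.1   61.1] unit [ 66.4 -40.7  61.1] pix [394.  89.]
heel world [ 498.1 -264.3   98.9] unit [-76.3   0.5  98.9] pix [318. 343.]
fin world [ 561.1 -251.1  120.7] unit [-12.   -1.4 120.7] pix [316. 276.]
0.1
nose-down 11.4 yaw 0.225 roll 1.9
tip world [ 640.3 -231.7   66.5] unit [69.5 -0.9 66.5] pix [321.  82.]
tipL world [ 631.7 -192.7   67.9] unit [70.2 39.  67.9] pix [247.  84.]
tipR world [ 649.  -270.7   65.2] unit [ 68.8 -40.9  65.2] pix [396.  85.]
heel world [ 498.9 -264.1   95.8] unit [-75.6   0.5  95.8] pix [318. 338.]
fin world [ 560.8 -251.2  120.8] unit [-12.4  -1.4 120.8] pix [316. 277.]
```

```bash
python3 - <<'E'
from h import *
i=load('i')
for p in((330,81),(330,97),(330,66)): print(p,[unit(onz(i,p,z,True)).round(1).tolist() for z in(60,45,71,76)])
E
```

```text
(330, 81) [[59.7, -2.2, 60.0], [60.5, -1.8, 45.0], [59.2, -2.5, 71.0], [59.0, -2.6, 76.0]]
(330, 97) [[48.7, -2.1, 60.0], [48.7, -1.7, 45.0], [48.8, -2.4, 71.0], [48.8, -2.5, 76.0]]
(330, 66) [[70.1, -2.3, 60.0], [71.6, -1.9, 45.0], [69.1, -2.6, 71.0], [68.6, -2.8, 76.0]]
```

Call:
send_rows:
  steps:
    - [[-0.3,0,1],0,1]
    - [[0,0,0.8],0,1]
    - [[0,0,0],0,1]

```text
time: 9.5
position: [556.7, -251.8, 114.3]
orientation: [-0.709, 1.468, 2.657]
ft_force: [-0.4, -0.1, -2.9]
finger_gap: 0.573
```

```bash
python3 - <<'E'
from h import *
st()
s=snap('wrist','l');pred(s,.311)
hsv=cv2.cvtColor(s['color'],cv2.COLOR_RGB2HSV)
n,l,t,c=cv2.connectedComponentsWithStats(cv2.inRange(hsv,(20,110,80),(33,255,255)))
print([(t[k].tolist(),c[k].round(0)) for k in range(1,n) if t[k,4]>80])
E
```

```text
t 9.5 pos [ 556.7 -251.8  114.3] jaw yaw(from +y) -2.92 toolx [-0.091  0.048 -0.995] F [-0.4 -0.1 -2.9] M [-0.08 -0.22  0.01] gap 0.573 q [ 0.73  0.65 -0.54  1.37  0.31  1.31 -1.17]
nose-down 23.3 yaw 0.231 roll 1.8
tip world [ 626.4 -234.2   69.3] unit [55.4 -0.1 69.3] pix [322. 103.]
tipL world [ 617.8 -195.2   70.6] unit [56.1 39.9 70.6] pix [254. 104.]
tipR world [ 635.  -273.2   68. ] unit [ 54.7 -40.1  68. ] pix [390. 105.]
heel world [ 494.1 -265.4  127.9] unit [-80.5   0.4 127.9] pix [317. 356.]
fin world [ 559.6 -251.3  139.3] unit [-13.5  -1.2 139.3] pix [316. 273.]
[([222, 31, 203, 49, 8719], array([324.,  54.])), ([247, 96, 148, 33, 4660], array([321., 112.])), ([97, 282, 48, 16, 466], array([121., 289.]))]
```

Call:
send_rows:
  steps:
    - [[1.1,0.25,0],0,1]
    - [[0,0,-0.6],0,1]
    - [[0,0,-0.5],0,1]
    - [[0,0,-0.4],0,1]

```text
time: 9.95
position: [566.8, -250.3, 98.5]
orientation: [-0.689, 1.467, 2.676]
ft_force: [-4.5, 0.7, 3.3]
finger_gap: 0.58
```

```bash
cat >> h.py <<'E'
def look(name,v=.311):
    st(); s=snap('wrist',name); pred(s,v)
    hsv=cv2.cvtColor(s['color'],cv2.COLOR_RGB2HSV);m=cv2.inRange(hsv,(20,110,80),(33,255,255))
    n,l,t,c=cv2.connectedComponentsWithStats(m)
    print([(t[k].tolist(),c[k].round(0)) for k in range(1,n) if t[k,4]>200])
    return s
E
python3 -c "
from h import *
look('m')"
```

```text
t 9.95 pos [ 566.8 -250.3   98.5] jaw yaw(from +y) -2.921 toolx [-0.092  0.046 -0.995] F [-4.5  0.7  3.3] M [0.02 0.46 0.02] gap 0.58 q [ 0.71  0.68 -0.53  1.36  0.32  1.29 -1.19]
nose-down 23.5 yaw 0.23 roll 1.8
tip world [ 636.3 -232.8   53.3] unit [65.4 -1.1 53.3] pix [322. 103.]
tipL world [ 627.7 -193.8   54.6] unit [66.1 38.9 54.6] pix [254. 104.]
tipR world [ 644.9 -271.9   52.1] unit [ 64.6 -41.   52.1] pix [390. 105.]
heel world [ 504.1 -263.8  112.3] unit [-70.4  -0.4 112.3] pix [317. 356.]
fin world [ 569.7 -249.7  123.5] unit [ -3.4  -2.  123.5] pix [316. 273.]
[([210, 44, 221, 84, 15125], array([321.,  82.])), ([93, 295, 43, 15, 351], array([113., 302.]))]
```

Call:
send_rows:
  steps:
    - [[0,0,-0.5],0,1]
    - [[0,0,-0.4],0,1]
    - [[0,0,0],0,1]

```text
time: 10.3
position: [565.7, -251.0, 89.3]
orientation: [-0.678, 1.467, 2.686]
ft_force: [-1.0, 0.3, 1.0]
finger_gap: 0.58
```

```bash
python3 - <<'E'
from h import *
s=look('n',.1)
# edge between tongue and plate: bottom row of yellow, near cols
hsv=cv2.cvtColor(s['color'],cv2.COLOR_RGB2HSV);m=cv2.inRange(hsv,(20,110,80),(33,255,255))
print([(x,int(np.flatnonzero(m[:200,x]).max())) for x in(260,280,320,360,380)])
for v in(.05,.1,.15,.2):
  f=load('f');Rw,tw=None,None
  import io,contextlib
  with contextlib.redirect_stdout(io.StringIO()): Rw,tw=plate(f)
  Rc,tc=camR(f);Rp=Rc@Rw;piv=Rp@np.array([-8,0,29.])+Rc@tw+tc
  R=Rp@Ro.from_euler('y',v).as_matrix();print(v,proj(dict(mtx=s['mtx'],rvec=np.zeros(3),tvec=np.zeros(3)),R@(np.array([65,0,5])-[-8,0,29.])+piv,True).round(0))
E
```

```text
t 10.3 pos [ 565.7 -251.    89.3] jaw yaw(from +y) -2.922 toolx [-0.093  0.046 -0.995] F [-1.   0.3  1. ] M [-0.08 -0.19  0.07] gap 0.58 q [ 0.71  0.69 -0.53  1.37  0.32  1.27 -1.19]
nose-down 11.4 yaw 0.222 roll 1.7
tip world [ 646.7 -231.7   60.5] unit [75.7 -2.4 60.5] pix [321.  82.]
tipL world [ 638.2 -192.6   61.8] unit [76.5 37.6 61.8] pix [247.  84.]
tipR world [ 655.3 -270.7   59.3] unit [ 75.  -42.4  59.3] pix [396.  85.]
heel world [ 505.2 -263.6   89.9] unit [-69.3  -0.5  89.9] pix [318. 338.]
fin world [ 567.1 -250.8  114.8] unit [ -6.1  -2.4 114.8] pix [316. 277.]
[([201, 38, 235, 82, 16022], array([320.,  76.])), ([88, 299, 43, 14, 345], array([109., 306.]))]
[(260, 117), (280, 116), (320, 116), (360, 117), (380, 118)]
0.05 [320. 111.]
0.1 [320. 114.]
0.15 [321. 117.]
0.2 [321. 121.]
```

Call:
send_rows:
  steps:
    - [[0.4,0.2,0.1],0,1]
    - [[0.4,0.2,0],0,1]
    - [[0,0,0],0,1]

```text
time: 10.65
position: [573.2, -248.2, 89.5]
orientation: [-0.651, 1.465, 2.712]
ft_force: [-1.0, 0.1, -0.6]
finger_gap: 0.581
```

```bash
python3 - <<'E'
from h import *
s=look('o',.12)
hsv=cv2.cvtColor(s['color'],cv2.COLOR_RGB2HSV);m=cv2.inRange(hsv,(20,110,80),(33,255,255))
print([(x,int(np.flatnonzero(m[:200,x]).max())) for x in(260,280,320,360,380)])
A=s['color'][20:340,150:500];cv2.imwrite('pics/o_crop.png',cv2.resize(A,None,fx=1.8,fy=1.8,interpolation=cv2.INTER_CUBIC)[:,:,::-1])
E
```

```text
t 10.65 pos [ 573.2 -248.2   89.5] jaw yaw(from +y) -2.923 toolx [-0.096  0.044 -0.994] F [-1.   0.1 -0.6] M [-0.34 -0.02  0.01] gap 0.581 q [ 0.7   0.7  -0.53  1.35  0.33  1.29 -1.2 ]
nose-down 12.8 yaw 0.221 roll 1.7
tip world [ 653.2 -229.1   58.9] unit [82.6 -1.4 58.9] pix [321.  84.]
tipL world [ 644.6 -190.1   60. ] unit [83.4 38.6 60. ] pix [248.  86.]
tipR world [ 661.7 -268.2   57.7] unit [ 81.8 -41.4  57.7] pix [395.  87.]
heel world [ 512.3 -260.8   91.5] unit [-61.7   0.6  91.5] pix [318. 340.]
fin world [ 574.8 -247.9  115. ] unit [  2.   -1.4 115. ] pix [316. 276.]
[([203, 54, 234, 66, 13561], array([321.,  85.])), ([91, 304, 35, 13, 258], array([107., 310.]))]
[(260, 117), (280, 116), (320, 116), (360, 117), (380, 118)]
```

Call:
send_rows:
  steps:
    - [[-0.2,-0.05,-0.5],0,1]
    - [[-0.2,-0.05,-0.5],0,1]
    - [[-0.15,-0.05,-0.4],0,1]

```text
time: 11.0
position: [568.2, -249.0, 76.3]
orientation: [-0.664, 1.467, 2.698]
ft_force: [-3.1, -0.0, 0.4]
finger_gap: 0.577
```

```bash
python3 - <<'E'
from h import *
s=look('p',.02)
hsv=cv2.cvtColor(s['color'],cv2.COLOR_RGB2HSV);m=cv2.inRange(hsv,(20,110,80),(33,255,255))
print([(x,int(np.flatnonzero(m[:200,x]).max())) for x in(260,280,320,360,380)])
E
```

```text
t 11.0 pos [ 568.2 -249.    76.3] jaw yaw(from +y) -2.923 toolx [-0.094  0.044 -0.995] F [-3.1 -0.   0.4] M [-0.04  0.26  0.03] gap 0.577 q [ 0.7   0.71 -0.52  1.38  0.33  1.25 -1.2 ]
nose-down 6.9 yaw 0.219 roll 1.7
tip world [ 652.6 -229.2   54.3] unit [82.1 -1.3 54.3] pix [321.  75.]
tipL world [ 644.1 -190.1   55.5] unit [82.9 38.7 55.5] pix [243.  77.]
tipR world [ 661.1 -268.2   53.1] unit [ 81.3 -41.3  53.1] pix [399.  78.]
heel world [ 509.2 -261.    72.1] unit [-64.9   1.1  72.1] pix [318. 331.]
fin world [ 569.  -248.9  101.9] unit [ -3.9  -1.  101.9] pix [316. 278.]
[([193, 40, 253, 71, 15927], array([321.,  74.])), ([84, 307, 37, 14, 276], array([101., 313.]))]
[(260, 108), (280, 108), (320, 108), (360, 109), (380, 109)]
```

Call:
send_rows:
  steps:
    - [[-0.1,0,-0.4],0,1]
    - [[-0.1,0,-0.4],0,1]
    - [[0,0,-0.2],0,1]

```text
time: 11.35
position: [566.8, -248.8, 70.5]
orientation: [-0.656, 1.47, 2.707]
ft_force: [-5.0, 1.0, 7.9]
finger_gap: 0.582
```

```bash
python3 - <<'E'
from h import *
s=look('q',-.06)
hsv=cv2.cvtColor(s['color'],cv2.COLOR_RGB2HSV);m=cv2.inRange(hsv,(20,110,80),(33,255,255))
print([(x,int(np.flatnonzero(m[:200,x]).max())) for x in(260,280,320,360,380)])
E
```

```text
t 11.35 pos [ 566.8 -248.8   70.5] jaw yaw(from +y) -2.922 toolx [-0.091  0.042 -0.995] F [-5.   1.   7.9] M [-0.28  1.06 -0.09] gap 0.582 q [ 0.71  0.71 -0.52  1.39  0.33  1.24 -1.2 ]
nose-down 2.2 yaw 0.217 roll 1.5
tip world [ 654.1 -228.5   55.7] unit [83.7 -1.  55.7] pix [320.  68.]
tipL world [ 645.6 -189.5   56.8] unit [84.4 38.9 56.8] pix [240.  71.]
tipR world [ 662.7 -267.6   54.7] unit [ 82.9 -41.   54.7] pix [402.  72.]
heel world [ 509.7 -260.3   61.5] unit [-64.2   1.7  61.5] pix [319. 324.]
fin world [ 566.9 -248.8   96.2] unit [-5.8 -0.4 96.2] pix [316. 279.]
[([188, 34, 264, 75, 17238], array([322.,  70.])), ([81, 309, 36, 15, 275], array([ 98., 316.]))]
[(260, 105), (280, 104), (320, 104), (360, 105), (380, 106)]
```

Call:
send_rows:
  steps:
    - [[0,0,0],0,0]
    - [[0,0,0],0,-1]
    - [[0,0,0],0,-1]
    - [[0,0,0],0,-1]
    - [[0,0,3],0,-1]
    - [[0,0,4],0,-1]
    - [[0,0,4],0,-1]
    - [[0,0,3],0,-1]

```text
time: 12.2
position: [564.1, -246.2, 205.7]
orientation: [-0.689, 1.458, 2.677]
ft_force: [-0.0, 0.1, -0.3]
finger_gap: 1.001
```

Call:
send_rows:
  steps:
    - [[-3,-0.7,0],0,-1]
    - [[-5,-1.2,0],0,-1]
    - [[-3,-0.7,0],0,-1]
    - [[0,0,0],0,-1]

```text
time: 12.6
position: [456.7, -271.6, 210.8]
orientation: [-0.731, 1.472, 2.638]
ft_force: [-0.3, 0.0, -0.2]
finger_gap: 0.998
```

```bash
python3 - <<'E'
from h import *
st();s=snap('wrist','r')
E
```

```text
t 12.6 pos [ 456.7 -271.6  210.8] jaw yaw(from +y) -2.916 toolx [-0.086  0.047 -0.995] F [-0.3  0.  -0.2] M [-0.07 -0.12  0.04] gap 0.998 q [ 0.91  0.42 -0.58  1.48  0.21  1.41 -1.02]
```

View pics/r.png

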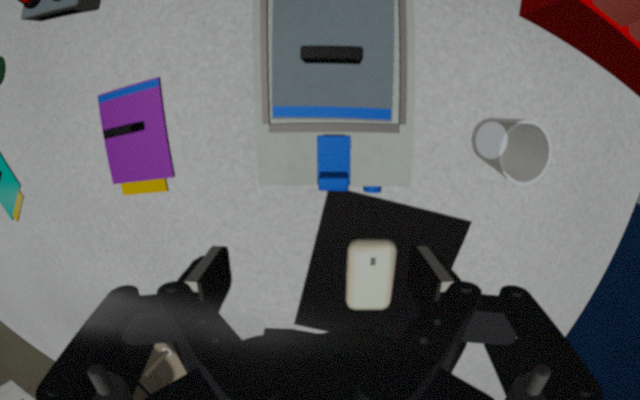

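The view shows the plate inside the border, with the stripe at (333,113) just inside the ridge, the latch slab at (333,155) and its post near (333,180). The mouse and beaker are untouched.

```bash
python3 - <<'E'
from h import *
r=load('r')
for n,p,z in(('stripeL',(272,119),65),('stripeR',(393,121),65),('ridgeOutL',(271,131),68),('ridgeOutR',(399,132),68),('rearL',(257,184),60),('rearR',(411,186),60),('slabfrontL',(318,136),75),('slabfrontR',(350,136),75),('postTopBack',(333,189),99)):
    w=onz(r,p,z,True);print(n,w.round(1),unit(w).round(1))
E
```

```text
stripeL [ 498.5 -207.1   65. ] [-62.6  56.1  65. ]
stripeR [ 523.  -315.9   65. ] [-64.2 -55.5  65. ]
ridgeOutL [ 487.7 -208.9   68. ] [-73.6  56.8  68. ]
ridgeOutR [ 514.9 -323.5   68. ] [-73.9 -60.9  68. ]
rearL [ 431.2 -203.2   60. ] [-127.3   75.5   60. ]
rearR [ 466.5 -352.2   60. ] [-127.6  -77.6   60. ]
slabfrontL [ 493.7 -252.7   75. ] [-77.9  12.8  75. ]
slabfrontR [ 500.5 -280.3   75. ] [-77.8 -15.7  75. ]
postTopBack [ 456.2 -276.    99. ] [-119.8   -1.2   99. ]
```

Call:
send_rows:
  steps:
    - [[-3,-0.9,-2],0.015,1]
    - [[-0.5,-0.3,-3],0,1]
    - [[0,0,-3],0,1]
    - [[0,0,-1],0,1]
    - [[0,0,0],0,1]

```text
time: 13.15
position: [431.3, -280.1, 119.4]
orientation: [-0.833, 1.484, 2.561]
ft_force: [-0.2, -0.4, 0.6]
finger_gap: 0.144
```

```bash
python3 - <<'E'
from h import *
o=st();print(unit(o['position']))
E
```

```text
t 13.15 pos [ 431.3 -280.1  119.4] jaw yaw(from +y) -2.891 toolx [-0.072  0.047 -0.996] F [-0.2 -0.4  0.6] M [-0.05 -0.04 -0.02] gap 0.144 q [ 0.96  0.45 -0.56  1.67  0.24  1.18 -0.99]
[-145.02528484    0.73285453  119.37336822]
```

Call:
send_rows:
  steps:
    - [[-1.4,-0.5,0],0,1]
    - [[0,0,-1.5],0,1]
    - [[0,0,-1.5],0,1]
    - [[0,0,-0.6],0,1]
    - [[0,0,0],0,1]

```text
time: 13.65
position: [421.2, -287.4, 88.4]
orientation: [-0.84, 1.495, 2.558]
ft_force: [-0.3, -0.8, -0.3]
finger_gap: 0.003
```

```bash
python3 - <<'E'
from h import *
o=st();print(unit(o['position']))
E
```

```text
t 13.65 pos [ 421.2 -287.4   88.4] jaw yaw(from +y) -2.887 toolx [-0.063  0.041 -0.997] F [-0.3 -0.8 -0.3] M [-0.06 -0.02  0.01] gap 0.003 q [ 0.98  0.47 -0.55  1.73  0.26  1.09 -0.98]
[-156.54732936   -4.09834148   88.35870621]
```

Call:
send_rows:
  steps:
    - [[0,0.25,-0.5],0,1]
    - [[0.8,0.2,0],0,1]
    - [[0.8,0.2,0],0,1]
    - [[0.8,0.2,0],0,1]

```text
time: 14.05
position: [447.1, -280.2, 85.8]
orientation: [-0.816, 1.499, 2.579]
ft_force: [-3.4, -0.7, -1.4]
finger_gap: -0.003
```

```bash
python3 - <<'E'
from h import *
o=st();print(unit(o['position']))
E
```

```text
t 14.05 pos [ 447.1 -280.2   85.8] jaw yaw(from +y) -2.889 toolx [-0.06   0.038 -0.997] F [-3.4 -0.7 -1.4] M [-0.17  0.54 -0.01] gap -0.003 q [ 0.93  0.5  -0.55  1.69  0.28  1.1  -1.02]
[-129.68428103   -3.04471742   85.83299566]
```

Call:
send_rows:
  steps:
    - [[0.7,0.2,-0.1],0,1]
    - [[0.7,0.2,0],0,1]
    - [[0.7,0.2,0],0,1]

```text
time: 14.35
position: [468.5, -275.0, 85.1]
orientation: [-0.762, 1.497, 2.633]
ft_force: [-2.6, -0.7, 2.2]
finger_gap: -0.002
```

```bash
python3 - <<'E'
from h import *
o=st();print(unit(o['position']))
E
```

```text
t 14.35 pos [ 468.5 -275.    85.1] jaw yaw(from +y) -2.89 toolx [-0.064  0.036 -0.997] F [-2.6 -0.7  2.2] M [-0.27  0.5   0.03] gap -0.002 q [ 0.89  0.54 -0.54  1.64  0.29  1.12 -1.06]
[-107.70336179   -3.00972479   85.07050488]
```

Force is still only the latch friction, so I keep going to the stop.

Call:
send_rows:
  steps:
    - [[0.5,0.1,0],0,1]
    - [[0.5,0.1,0],0,1]

```text
time: 14.55
position: [473.2, -274.0, 85.0]
orientation: [-0.67, 1.484, 2.724]
ft_force: [-17.5, -1.0, 12.5]
finger_gap: -0.0
```

```bash
python3 - <<'E'
from h import *
o=st();print(unit(o['position']))
E
```

```text
t 14.55 pos [ 473.2 -274.    85. ] jaw yaw(from +y) -2.891 toolx [-0.079  0.035 -0.996] F [-17.5  -1.   12.5] M [-0.34  3.69  0.14] gap -0.0 q [ 0.87  0.55 -0.54  1.62  0.3   1.15 -1.07]
[-102.84860243   -3.1470938    85.03703645]
```

Call:
send_rows:
  steps:
    - [[0.5,0.1,0],0,1]

```text
time: 14.65
position: [472.9, -274.0, 85.2]
orientation: [-0.613, 1.473, 2.779]
ft_force: [-11.9, -0.8, 9.7]
finger_gap: 0.004
```

Call:
send_rows:
  steps:
    - [[-1.5,-0.4,0],0,1]
    - [[-1,-0.3,2],0,1]
    - [[-1,0,4],0,1]
    - [[0,0,4],0,1]
    - [[0,0,3],0,1]
    - [[0,0,0],0,1]

```text
time: 15.25
position: [442.1, -276.1, 218.6]
orientation: [-0.715, 1.478, 2.682]
ft_force: [1.2, 0.8, 0.6]
finger_gap: 0.0
```

```bash
python3 - <<'E'
from h import *
o=st();print(unit(o['position']))
s=snap('wrist','s')
hsv=cv2.cvtColor(s['color'],cv2.COLOR_RGB2HSV);m=cv2.inRange(hsv,(105,120,60),(125,255,255))
n,l,t,c=cv2.connectedComponentsWithStats(m)
for k in range(1,n):
  if t[k,4]>60: print(t[k].tolist(),c[k].round(0))
U2=U
def W(x,y,z): c_,s_=np.cos(UY),np.sin(UY);return [U[0]+c_*x-s_*y,U[1]+s_*x+c_*y,z]
for nm,p in(('slabfront at30',(-50,0,75)),('slabfront at0',(-80,0,75)),('post at30 back',(-94,0,99)),('heelL',(-65,55,65)),('heelR',(-65,-55,65)),('heelL+8',(-65,55,73)),('slabFL',(-50,15,75)),('slabFR',(-50,-15,75))): print(nm,proj(s,W(*p),True).round(0))
A=s['color'][0:240,200:480];cv2.imwrite('pics/s_crop.png',cv2.resize(A,None,fx=2.5,fy=2.5,interpolation=cv2.INTER_CUBIC)[:,:,::-1])
E
```

```text
t 15.25 pos [ 442.1 -276.1  218.6] jaw yaw(from +y) -2.888 toolx [-0.083  0.041 -0.996] F [1.2 0.8 0.6] M [ 0.01 -0.16  0.05] gap 0.0 q [ 0.94  0.39 -0.58  1.5   0.2   1.41 -0.97]
[-133.55450672    2.01867782  218.61856282]
[101, 64, 61, 23, 433] [132.  74.]
[274, 86, 116, 53, 2551] [333. 106.]
[362, 172, 16, 6, 89] [370. 174.]
slabfront at30 [333.  88.]
slabfront at0 [332. 121.]
post at30 back [331. 140.]
heelL [274. 104.]
heelR [391. 107.]
heelL+8 [273. 104.]
slabFL [316.  88.]
slabFR [350.  89.]
```

View pics/s_crop.png

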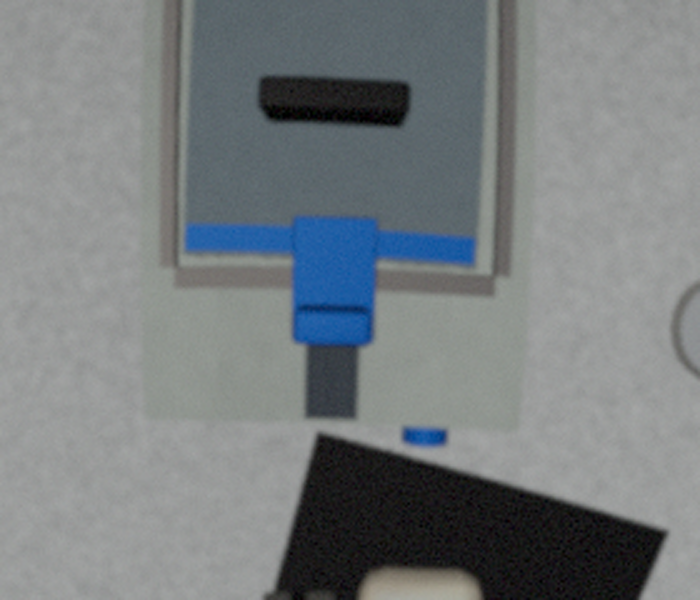

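The crop shows the latch in over the heel stripe. The slab front is at image row 86 (predicted 86–88 for 30 mm), the plate sits inside the border, and the mouse is undisturbed. I now go to the green button.

Call:
send_rows:
  steps:
    - [[2,4,0],0,1]
    - [[2,5,0],0,1]
    - [[2,5,0],0,1]
    - [[2,5,0],0,1]
    - [[2,5,0],0,1]
    - [[2,5,0],0,1]
    - [[2,5,0],0,1]
    - [[2,5,0],0,1]

```text
time: 16.1
position: [588.5, 88.6, 205.9]
orientation: [-0.69, 1.466, 2.687]
ft_force: [0.8, 0.0, -0.0]
finger_gap: -0.0
```

Call:
send_rows:
  steps:
    - [[1,1,0],0,1]
    - [[0,0,0],0,1]

```text
time: 16.3
position: [597.2, 112.3, 202.2]
orientation: [-0.753, 1.457, 2.641]
ft_force: [0.5, 0.0, -0.2]
finger_gap: 0.004
```

```bash
cat >> h.py <<'E'
def btn(name):
    o=st(); s=snap('wrist',name); hsv=cv2.cvtColor(s['color'],cv2.COLOR_RGB2HSV)
    for nm,ms in(('green',cv2.inRange(hsv,(45,110,50),(80,255,255))),('red',cv2.inRange(hsv,(0,150,90),(8,255,255)))):
        n,l,t,c=cv2.connectedComponentsWithStats(ms)
        for k in range(1,n):
            if t[k,4]>60: w=onz(s,c[k],70,True);print(nm,t[k].tolist(),c[k].round(0),w.round(1),'d',(w-o['position']).round(1))
E
python3 -c "
from h import *
btn('t')"
```

```text
t 16.3 pos [597.2 112.3 202.2] jaw yaw(from +y) -2.893 toolx [-0.1    0.055 -0.994] F [ 0.5  0.  -0.2] M [-0.09 -0.16  0.07] gap 0.004 q [ 0.22  0.6  -0.67  1.27  0.27  1.46 -1.73]
green [301, 110, 38, 37, 1086] [319. 128.] [639.6 133.8  70. ] d [  42.5   21.6 -132.2]
green [68, 167, 38, 24, 567] [ 87. 179.] [524.  396.2  70. ] d [ -73.2  283.9 -132.2]
red [226, 98, 34, 35, 882] [243. 115.] [635.4 204.   70. ] d [  38.2   91.7 -132.2]
```

Call:
send_rows:
  steps:
    - [[2,1,-2],0,1]
    - [[2,1,-3],0,1]
    - [[0.2,0.1,-3],0,1]
    - [[0,0,-1],0,1]
    - [[0,0,0],0,1]

```text
time: 16.85
position: [637.8, 126.5, 107.1]
orientation: [-0.703, 1.455, 2.683]
ft_force: [0.2, 0.4, 0.3]
finger_gap: -0.002
```

```bash
python3 -c "
from h import *
btn('u')"
```

```text
t 16.85 pos [637.8 126.5 107.1] jaw yaw(from +y) -2.901 toolx [-0.104  0.051 -0.993] F [0.2 0.4 0.3] M [-0.01 -0.1   0.03] gap -0.002 q [ 0.16  0.75 -0.62  1.25  0.34  1.34 -1.76]
green [289, 190, 52, 49, 2012] [314. 215.] [640.7 133.3  70. ] d [  2.9   6.8 -37.1]
green [22, 235, 43, 35, 748] [ 42. 251.] [518.8 399.4  70. ] d [-119.   272.9  -37.1]
red [186, 171, 44, 47, 1541] [207. 194.] [635.6 203.4  70. ] d [ -2.2  76.9 -37.1]
```

Call:
send_rows:
  steps:
    - [[0.3,0.7,-1],0,1]
    - [[0,0,-1],0,1]
    - [[0,0,-0.5],0,1]
    - [[0,0,0],0,1]

```text
time: 17.3
position: [643.3, 132.8, 85.7]
orientation: [-0.742, 1.462, 2.641]
ft_force: [-0.3, 0.2, 0.2]
finger_gap: 0.0
```

```bash
python3 -c "
from h import *
st()"
```

```text
t 17.3 pos [643.3 132.8  85.7] jaw yaw(from +y) -2.903 toolx [-0.095  0.052 -0.994] F [-0.3  0.2  0.2] M [-0.05 -0.1   0.03] gap 0.0 q [ 0.15  0.78 -0.62  1.26  0.35  1.3  -1.77]
```

Call:
send_rows:
  steps:
    - [[-0.2,0,-0.6],0,1]
    - [[-0.1,0,-0.5],0,1]
    - [[-0.1,0,-0.4],0,1]

```text
time: 17.6
position: [640.4, 133.2, 71.5]
orientation: [-0.767, 1.465, 2.617]
ft_force: [2.3, 0.1, 2.4]
finger_gap: -0.003
```

Call:
send_rows:
  steps:
    - [[0,0,-0.4],0,1]
    - [[0,0,-0.4],0,1]

```text
time: 17.8
position: [640.8, 133.3, 66.3]
orientation: [-0.773, 1.466, 2.61]
ft_force: [-5.6, -2.4, 21.1]
finger_gap: -0.002
```

Call:
send_rows:
  steps:
    - [[0,0,-0.1],0,1]

```text
time: 17.9
position: [640.7, 133.3, 67.0]
orientation: [-0.772, 1.466, 2.611]
ft_force: [-1.8, -0.5, 4.8]
finger_gap: -0.001
```

Call:
send_rows:
  steps:
    - [[0,0,1.5],0,1]
    - [[0,0,4],0,1]
    - [[0,0,5],0,1]
    - [[0,0,3],0,1]
    - [[-2,0,0],0,1]
    - [[-2,0,0],0,1]
    - [[0,0,0],0,1]
    - [[0,0,0],0,1]

```text
time: 18.7
position: [599.1, 133.9, 210.9]
orientation: [-0.806, 1.468, 2.577]
ft_force: [0.5, 0.0, -0.2]
finger_gap: 0.0
```

```bash
python3 - <<'E'
from h import *
btn('v')
a0=load('a');a=snap('scene','w');b=snap('side','x')
print('scene diffs')
for nm,s0,s in(('scene',a0,a),('side',load('b'),b)):
    d=cv2.absdiff(cv2.GaussianBlur(s0['color'],(7,7),0),cv2.GaussianBlur(s['color'],(7,7),0)).max(2)>30
    n,l,t,c=cv2.connectedComponentsWithStats(d.astype(np.uint8))
    print(nm,[t[k].tolist() for k in range(1,n) if t[k,4]>40])
# fin top and latch post in scene view vs prediction seated
def W(x,y,z): c_,s_=np.cos(UY),np.sin(UY);return [U[0]+c_*x-s_*y,U[1]+s_*x+c_*y,z]
for nm,s in(('scene',a),('side',b)): print(nm,'fin',proj(s,W(-8,0,97)).round(1),'post30',proj(s,W(-88,0,99)).round(1),'post0',proj(s,W(-118,0,99)).round(1))
for nm,s,x0 in(('scene',a,(170,290,130,240)),('side',b,(320,410,130,200))):
    hsv=cv2.cvtColor(s['color'],cv2.COLOR_RGB2HSV)[x0[2]:x0[3],x0[0]:x0[1]]
    for q,m in(('blue',cv2.inRange(hsv,(105,120,60),(125,255,255))),('black',cv2.inRange(hsv,(0,0,0),(180,255,45)))):
        n,l,t,c=cv2.connectedComponentsWithStats(m)
        print(nm,q,[(c[k]+[x0[0],x0[2]]).round(1).tolist()+[int(t[k,4])] for k in range(1,n) if t[k,4]>15])
E
```

```text
t 18.7 pos [599.1 133.9 210.9] jaw yaw(from +y) -2.903 toolx [-0.086  0.055 -0.995] F [ 0.5  0.  -0.2] M [-0.05 -0.1  -0.05] gap 0.0 q [ 0.19  0.6  -0.67  1.25  0.27  1.47 -1.77]
green [324, 120, 37, 35, 1008] [342. 137.] [639.8 133.3  70. ] d [  40.7   -0.6 -140.9]
green [86, 174, 37, 20, 371] [103. 184.] [528.1 395.4  70. ] d [ -71.   261.5 -140.9]
red [250, 107, 34, 34, 877] [267. 123.] [635.7 203.5  70. ] d [  36.6   69.5 -140.9]
scene diffs
scene [[214, 0, 21, 13, 146], [278, 0, 99, 191, 7276], [212, 12, 40, 56, 1257], [370, 20, 9, 9, 52], [378, 27, 15, 43, 273], [346, 50, 35, 30, 287], [296, 61, 22, 5, 76], [361, 72, 24, 28, 406], [387, 72, 12, 23, 230], [227, 155, 15, 14, 158], [197, 170, 49, 31, 763], [339, 202, 55, 42, 1428]]
side [[495, 0, 81, 138, 6174], [418, 14, 20, 8, 91], [360, 19, 88, 33, 1817], [254, 25, 103, 32, 1997], [354, 37, 25, 25, 198], [386, 40, 28, 17, 187], [247, 42, 22, 23, 385], [438, 42, 12, 11, 103], [384, 52, 23, 5, 72], [418, 53, 32, 14, 281], [412, 60, 18, 13, 144], [433, 67, 26, 16, 259], [261, 81, 13, 12, 105], [429, 80, 17, 11, 131], [447, 85, 16, 12, 138], [426, 93, 60, 159, 3651], [434, 94, 27, 15, 234], [266, 96, 7, 8, 41], [260, 108, 24, 8, 90], [260, 117, 29, 52, 960], [480, 136, 49, 80, 2000], [335, 148, 11, 11, 49], [351, 149, 15, 16, 113], [341, 152, 13, 11, 90], [362, 154, 29, 16, 245], [452, 178, 15, 15, 124], [496, 210, 18, 35, 309], [281, 230, 54, 39, 1245], [489, 239, 9, 10, 55]]
scene fin [220.4 175.7] post30 [232.1 161.5] post0 [236.3 156.7]
side fin [359.  150.7] post30 [379.2 155.7] post0 [387.  157.8]
scene blue [[230.3, 171.1, 215]]
scene black [[245.7, 152.9, 724], [220.8, 180.4, 122]]
side blue [[374.4, 160.0, 105]]
side black []
```

```bash
python3 -c "
from cell import bot
print(bot.finish_job())"
```

```text
the job is handed in; nothing more can be done
None
```

The guard plate is back on the pump unit, the blue latch is fully in over its striped edge, and the green button was pressed afterwards and came back up. I handed the job in with about 19 s on the robot's clock.

**How it went**
- **Grip and tilt:** I gripped the grey plate by the ends of its fin. I tilted it by resting its underside on the lip, which overshot to about 22°.
- **A wrong landing:** On the first try to reduce the tilt, the tongue tip landed in the open bay and pressed on its wall with about 10 N. I backed it out, reduced the tilt to about 12° on the deck, hooked the tongue under the lip and lowered the heel.
- **Latch and button:** I pushed the latch until it stopped at 17 N, then pressed the green button until the force reached 21 N. Its spring needs only 5 N.

**Last checks**
- **Plate:** The wrist view shows it inside the border, with its striped edge about 64 mm behind the unit's centre (65 mm expected).
- **Latch:** The slab front was within about 2 pixels of where 30 mm of travel should put it.
- **Button:** Contact was at about 72 mm and the bottom at about 66 mm, which fits the full 6 mm. The next reading was lower, 4.8 N at 67 mm, and I did not press again.
- **Other things:** A before-and-after comparison of the scene camera shows changes only at the plate's old spot, the unit and the arm. The red button, bottle, beaker and mouse are unchanged there.
- **Not clean:** The side camera comparison was cluttered by small differences along the back wall and the arm, so it confirms little. The tool also drifted 5–6° off vertical and I could not correct that, but it did no harm.

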